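# Unlatch a battery pack from its charging dock and park it in the storage stand

### The arm

A 6-joint arm with a two-finger parallel gripper is mounted at the origin on a cart in front of the work surface, level with it; the furniture and walls round the work are solid. World frame = base frame: x ahead of the robot, y to its left, z up, the work surface at z = 0. Lengths are in mm, angles in degrees, forces in N, time in s.
With the tool pointing down it reaches from about 300 to 950 mm from the base axis. Payload 3.1 kg.
Tool frame: the origin (TCP) lies at the very end of the fingers, on their centre line; the grasp point (between the pads) lies 19 mm behind it; z points along the fingers, y is the line along which they close (so a half turn about z gives the same grasp; the last joint's range is limited). The gripper opens to 85 mm and grips with 20 to 120 N. Pads are 22 mm wide; open, the fingers measure 114 mm over their backs; the gripper's body (76 mm by 85 mm) begins 54 mm behind the grasp point. The pads swing forward as they close: fully open they stand 13 mm farther back than shut.
Start: joints at [64.131, 17.653, 93.61, -0, 68.738, -3.994], TCP at [232.895, 579.993, 231.272] pointing down, gripper open.
Joint ranges: [-175.34, 175.34], [-45.06, 112.39], [2.9, 150.54], [-68.45, 248.45], [3.09, 151.38], [-168.51, 168.51]. Speed limits (degrees/s): [159.86, 159.86, 180, 180, 180, 180].

### API

Orientations are given as [roll, pitch, yaw] about the fixed x, y, z axes, in that order (R = Rz(yaw) Ry(pitch) Rx(roll)).
In Python, from bench import status, viewer, hand_in, finder gives the robot as it stands.
- The arm moves only by the tool apply_moves, never from a script. Its argument "steps" is text: rows parted by semicolons, each of 7 numbers parted by spaces: the turn, a rotation vector about the tool's x, y, z in degrees, then the shift along the tool's x, y, z in cm, then the opening, from 0 (shut) to 1 (fully open). In form: wx wy wz dx dy dz jaw; .... A call has 1 to 20 rows; each row is the pose to reach, as a shift and turn from the pose commanded when the call began, along the tool's axes at that moment; what a row does not reach only later rows make up. A row lasts 1/10 s, in which the tool goes at most 50 mm and 8.59 degrees, less where a joint would pass 70% of its speed; a pose out of reach is approached as far as the arm can. A call with a gripper value outside its range is refused whole. The fingers move at their own pace and stop on an object; the grip force is fixed at half the most. Time passes only in rows, so rows that repeat a pose let the fingers close. It gives the time, the measured TCP pose, the force, the opening and the grip force at its end, in the units of the state.
- status.state(): the state, without advancing time (a new reading comes with each control period).
- viewer.camera(name): name is "scene" or "top" or "wrist"; returns the picture (420x560x3 uint8, red, green, blue); there is no depth.
- viewer.calibration(name): a dict with "mtx" (3x3 intrinsics, pixels), "extrinsics" (4x4, takes a point from camera to world coordinates); the wrist camera has in their place "hand_eye" (4x4, takes a point from camera to tool coordinates, whose origin is the TCP and whose axes are the flange's). Camera axes: x right, y up, looking along -z (the intrinsics and any distortion apply to the point x, -y, -z); pixel columns grow to the right and rows downward; lengths in mm; the calibration is good to about 2 mm. A picture is of the moment at which its call begins: read the wrist's pose just before it. calibration takes no time and is no camera call.
- hand_in(): hands the job in; it is judged then, once.
Trained networks look in the newest picture that a camera, given by its name, has taken for a name from the list of things; names that differ only in an ending like _2 or _b are one class to them, and where a whole thing is asked for, a point or a joint stands for the part that bears it (a point fixed in the world has none). Each returns a list of dicts, best first, with "p" (0 to 1); they miss things now and then, are a little off and sometimes report something else, mostly with a low value. They report only what shows in the picture. A call takes as long as a camera call. They do not tell look-alikes from the thing itself.
- finder.masks_of(camera, label): "pixels" (420x560 bool, what is visible of it) and "bbox" ([left, top, right, bottom] in pixels, round what is visible of it).
The state is a dict: "time": time; "joint_pos": joint angles; "qd": joint speeds; "effort": joint torques, N m; "tool_pos": TCP position; "tool_rot": TCP orientation; "contact_force": force on the tool from outside, world axes, zero at the start; "wrist_torque": the same for the moment, N m; "finger_gap": opening from 0.0 (shut) to 1.0 (fully open); "gripper_force": force on a finger pad.
Only numpy, scipy, OpenCV 4.12 (cv2) and the standard library are available. Lean on these libraries where they do the work, as an engineer would, in place of code of your own. Each camera call takes 0.05 s, during which the arm holds its last target. There are 200 camera calls.

### The job

The battery pack is charged: squeeze its two side tabs to unlatch it, pushing it down a little first because the hooks lock under spring load, and draw it straight up out of the charging dock without yanking or ramming it. Then set it gently upright in the empty storage stand, its foot fully down in the socket, and let go of it. Leave the other things on the table where they are.

Things in the scene. Friction and masses are not known exactly. Their poses are not given: they have to be found in the camera images.
- battery: Battery pack in the dock: dark slab 14 x 40 mm in section, 110 mm tall, on a foot 32 mm (its x) x 26 mm (its y) x 20 mm tall; 0.09 to 0.18 kg; same both ways round. Origin: centre of its underside, z up. On its -x and +x faces stand lighter sprung tabs, plates 24 mm wide (y), 4 mm thick, from 24 to 106 mm above the origin, outer faces at x = -22 and +22 mm.
- pack_grip (a point): Point of the pack midway between the ribbed grippy faces of its two tabs, 84 mm above its origin (ribs from 72 to 96 mm). Fingers close here along the pack's x. Each tab slides straight inward up to 10 mm against its spring (7 N at first, 10.5 N fully in): 44 mm over both tabs at rest, 24 mm fully squeezed.
- pack_teeth (a point): Point inside the pack 34 mm above its origin, level with the hooked teeth at the tabs' lower ends, which reach to x = -31.5 and +31.5 mm, hidden in the dock. While hooked, each tab yields only about 2 mm (40 mm over both). One may give way before the other (about 29 mm over both): push on until both are in. To pass the lips on the way up each must be in by 8.5 mm (27 mm over both).
- dock: Charging dock screwed to the table: base 110 x 76 x 6 mm, housing 80 (x) x 54 (y) x 71 mm tall, open on top. Origin: centre of its underside, z up; axes as the docked pack's, which has 1 mm of sideways play. The latched pack's origin is 20 mm above the dock's; a spring pushes it up with about 4 to 5 N against the lips. Over 25 N up against the lips or down on the dock's inside breaks it.
- dock_mouth (a point): Centre of the dock's open top, 71 mm above its origin. Hidden slippery beads under its lips lock the teeth until the pack is pushed down; how far differs from dock to dock, 2 to 10 mm, and cannot be seen. Under a squeeze kept up meanwhile (20 N will do; pushing then takes 5 to 10 N, more if squeezed hard) the tabs give way inward at once. About 3 mm deeper is a hard stop.
- stand: The storage stand, screwed to the table: base plate 84 x 74 x 4 mm with a rectangular socket for the pack's foot, inside 37 mm (x) x 31 mm (y), walls 6 mm thick, rim 17 mm above the table. Origin: centre of its underside, z up. The pack fits with its x axis along the stand's x axis, either way round.
- socket_floor (a point): Centre of the socket's floor, 4 mm above the stand's origin; the parked pack's origin belongs here.
- sample_jar: bystander: small clear jar with a screw cap, 41 mm across, 53 mm tall; origin under its centre
- block_a: bystander: machined clamp half, 34 x 75 x 14 mm; origin under its centre
- block_c: bystander: machined flat block, 42 x 47 x 13 mm; origin under its centre
- ptfe_tape: bystander: roll of white tape, 48 mm across, 13 mm tall; origin under its centre
- syringe: bystander: glass syringe lying along its y, 14 x 168 x 14 mm; origin under its middle
- lc_column: bystander: thin steel column lying along its y, 15 x 176 x 17 mm; origin under its middle
- marker: bystander: marker pen lying on the table, 124 mm long, 13 mm thick
- fitting_jar: bystander: white-capped jar, 45 mm across, 58 mm tall; origin under its centre
- dock_lips: The two lips of the dock's top, 16 x 29 x 10 mm each, over the teeth at the dock's -x and +x ends; 48 mm between them. Origin: midway between them, 66 mm above the dock's origin.
There are look-alikes about, which are no part of the job. Of the things that look like the stand, the largest one is meant.

How it is judged (in metres and radians):
On the way:
1. the pack is lifted clear out of the dock, upright (z of battery in the frame of dock above 0.075 m and angle between battery's own z axis and vertical below 0.35 rad), for 0.2 s.
At the end, for the whole second after the job is handed in: The pack stands upright (within 0.08 rad) and at rest in the stand's socket, its origin within 6 mm sideways and 3 mm in height of the socket floor's centre, and nothing holds it (horizontal distance between battery and socket_floor below 0.006 m and z of battery in the frame of socket_floor between -0.003 and 0.003 m and angle between battery's own z axis and vertical below 0.08 rad and linear speed of battery below 0.02 m/s); the robot touches nothing.
It fails at once if the pack is yanked up against the dock's lips with more than 25 N while latched (contact force between dock_lips and battery above 25 N).
It fails at once if the pack's foot is rammed down inside the dock with more than 25 N (contact force between battery_c0 and dock above 25 N).
It fails at once if more than 35 N between the pack and the stand (dropped or rammed) (contact force between battery and stand above 35 N).
It fails at once if a bystander is moved by more than 25 mm (distance of any of sample_jar, block_a, block_c, ptfe_tape, syringe, lc_column, marker, fitting_jar from where it was at the start of the episode above 0.025 m).
It also fails if it takes over 61 s, if anything falls off the work surface, if the arm or the gripper's body presses on something with over 40 N, if the wrist force passes 120 N, or if a joint passes its speed limit or range.

## Working session

There is one attempt and no reset: what is moved stays moved. The work goes in short steps, Python scripts to look and compute and a tool call to move; the robot and the scene stay as the last step left them, time stands still between calls to the robot, and variables do not carry over. Pictures are saved under pics/ and viewed, at most 10 in all, crops included, and the job is handed in when it is done.

Besides the shell and the picture viewer there is one more tool, called after "Emit:" by a JSON object that holds its "method" and its "body". apply_moves: Moves the arm, as the interface text tells. Its arguments: {"type":"object","properties":{"steps":{"type":"string"}},"required":["steps"]}

```bash
mkdir -p pics
cat > h.py <<'E'
import numpy as np, cv2
from bench import status, viewer, hand_in, finder
from scipy.spatial.transform import Rotation as R
def tool():
    s=status.state(); T=np.eye(4); T[:3,:3]=R.from_euler('xyz',s['tool_rot'],degrees=True).as_matrix(); T[:3,3]=s['tool_pos']; return T
def ray(cam,px,z,T=None):
    c=viewer.calibration(cam); E=np.array(c['extrinsics']) if cam!='wrist' else T@np.array(c['hand_eye'])
    K=np.array(c['mtx']); d=cv2.undistortPoints(np.float64(px).reshape(-1,1,2),K,np.array(c.get('dist',np.zeros(5)),float))[:,0]
    D=np.c_[d[:,0],-d[:,1],-np.ones(len(d))]@E[:3,:3].T; o=E[:3,3]
    return o+D*((z-o[2])/D[:,2])[:,None]
def proj(cam,P,T=None):
    c=viewer.calibration(cam); E=np.array(c['extrinsics']) if cam!='wrist' else T@np.array(c['hand_eye'])
    p=(np.atleast_2d(P)-E[:3,3])@E[:3,:3]; p=p*[1,-1,-1]
    return cv2.projectPoints(p.astype(float),np.zeros(3),np.zeros(3),np.array(c['mtx']),np.array(c.get('dist',np.zeros(5)),float))[0][:,0]
def save(cam,name):
    im=viewer.camera(cam); cv2.imwrite(f'pics/{name}.png',im[:,:,::-1]); return im
E
python3 - <<'E'
from h import *
print(status.state()); print(viewer.calibration('top').keys())
a=save('top','top0'); 
for n in ['battery','dock','stand']:
    for r in finder.masks_of('top',n)[:3]: print(n,r['p'],r['bbox'],ray('top',[[(r['bbox'][0]+r['bbox'][2])/2,(r['bbox'][1]+r['bbox'][3])/2]],0))
b=save('scene','scene0');
E
```

```text
{'time': 0.0, 'joint_pos': array([ 6.41302068e+01,  1.77059530e+01,  9.36929921e+01,  3.29397710e-04,
        6.87368839e+01, -3.99707277e+00]), 'qd': array([ 0.02711194, -0.00906496, -0.02408774,  0.05793381, -0.08440018,
        0.03971293]), 'effort': array([ 7.29094227e-04, -4.15247333e+01, -2.76665694e+01, -1.20315917e-04,
        1.02228738e-02,  2.21192067e-06]), 'tool_pos': array([232.52790665, 579.21520268, 230.0024815 ]), 'tool_rot': array([-1.79864523e+02, -9.77395780e-03,  1.58127148e+02]), 'contact_force': array([ 0.67120272, -0.1392056 ,  0.63603158]), 'wrist_torque': array([-0.02729837,  0.03290252, -0.01087114]), 'gripper_force': 0.0, 'finger_gap': 1.001908756237318}
dict_keys(['mtx', 'extrinsics'])
battery 0.45 [278.7, 200.7, 290.9, 222.8] [[523.86716011 -92.39325743   0.        ]]
stand 0.57 [198.3, 210.7, 224.2, 237.0] [[465.17614101 166.23583042   0.        ]]
stand 0.51 [165.2, 203.1, 185.4, 217.7] [[506.50809386 298.32942094   0.        ]]
```

View pics/top0.png

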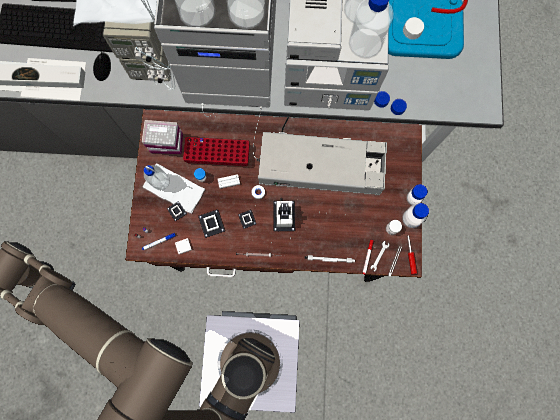

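View pics/scene0.png

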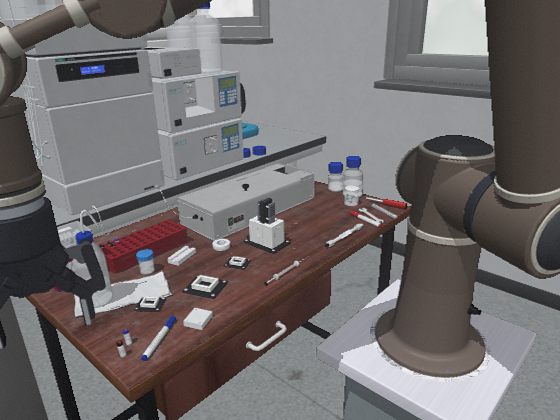

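The top view shows the dock with its pack at about (285,214) and the largest stand at (211,223). The smaller look-alike stands are at (177,211) and (247,218). I'll go above these for a close look.

```bash
cat >> h.py <<'E'
def move(p,yaw,T=None):
    T=tool() if T is None else T
    Rt=R.from_euler('xyz',[180,0,yaw],degrees=True).as_matrix()
    w=R.from_matrix(T[:3,:3].T@Rt).as_rotvec(degrees=True); d=T[:3,:3].T@(np.array(p)-T[:3,3])/10
    print('w',w.round(2),'d',d.round(2),'rows>=',max(np.linalg.norm(d)*10/50,np.linalg.norm(w)/8.59).round(1))
E
python3 - <<'E'
from h import *
c=viewer.calibration('wrist'); print(np.array(c['mtx']).round(1),np.array(c['hand_eye']).round(2))
print(ray('top',[[285,215],[211,223],[177,211],[247,218]],30).round(0))
T=np.eye(4)
for yaw in (90,158,180):
  for p in ([430,40,380],[400,40,380]):
    T[:3,:3]=R.from_euler('xyz',[180,0,yaw],degrees=True).as_matrix();T[:3,3]=p
    print(yaw,p,proj('wrist',[[515,-88,30],[465,160,10]],T).round())
move([430,40,380],90)
E
```

```text
[[349.6   0.  272.4]
 [  0.  349.6 210.7]
 [  0.    0.    1. ]] [[   0.      0.96    0.27   68.61]
 [   1.     -0.      0.     -0.45]
 [   0.      0.27   -0.96 -143.01]
 [   0.      0.      0.      1.  ]]
[[506. -93.  30.]
 [463. 163.  30.]
 [499. 286.  30.]
 [488.  39.  30.]]
90 [430, 40, 380] [[329. 249.]
 [299.  75.]]
90 [400, 40, 380] [[349. 249.]
 [320.  75.]]
158 [430, 40, 380] [[215. 248.]
 [358. 154.]]
158 [400, 40, 380] [[223. 265.]
 [365. 173.]]
180 [430, 40, 380] [[186. 222.]
 [353. 186.]]
180 [400, 40, 380] [[188. 241.]
 [352. 205.]]
w [-6.000e-02  4.000e-02  6.812e+01] d [-38.41 -42.74 -14.89] rows>= 11.9
```

```bash
python3 -c "
from h import *
move([400,40,380],180)"
```

```text
w [-7.000e-02 -2.000e-02 -2.188e+01] d [-35.63 -43.86 -14.89] rows>= 11.7
```

Emit:
{"method": "apply_moves", "body": {"steps": "0 0 0 -3 -3 -10 1; 0 0 0 -6 -7 -15 1; 0 0 -4 -9 -11 -15 1; 0 0 -8 -12 -15 -15 1; 0 0 -12 -15 -18.5 -15 1; 0 0 -16 -18 -22 -15 1; 0 0 -21.9 -21 -26 -15 1; 0 0 -21.9 -24 -29.5 -15 1; 0 0 -21.9 -27 -33 -15 1; 0 0 -21.9 -30 -37 -15 1; 0 0 -21.9 -33 -40.5 -15 1; 0 0 -21.9 -35.6 -43.9 -15 1; 0 0 -21.9 -35.6 -43.9 -15 1; 0 0 -21.9 -35.6 -43.9 -15 1"}}

```text
time: 1.65
tool_pos: [400.3, 36.7, 381.3]
tool_rot: [-179.9, 0.0, 179.7]
contact_force: [-0.1, 0.2, 0.6]
finger_gap: 1.0
gripper_force: 0.0
```

Run:
```python
from h import *
T=tool(); im=save('wrist','w0'); print(status.state()['time'],T.round(3).tolist()); np.save('T0.npy',T)
for n in ['battery','dock','stand']:
    for r in finder.masks_of('wrist',n)[:3]: print(n,r['p'],r['bbox'])
cv2.imwrite('pics/w0b.png',cv2.resize(im[:,:,::-1],(800,600),interpolation=cv2.INTER_CUBIC))
```

```text
1.7 [[-1.0, 0.006, 0.0, 400.283], [0.006, 1.0, -0.002, 36.715], [-0.0, -0.002, -1.0, 381.255], [0.0, 0.0, 0.0, 1.0]]
battery 0.64 [157.8, 229.9, 201.1, 278.1]
dock 0.81 [163.4, 193.6, 219.9, 272.5]
stand 0.87 [256.8, 199.3, 299.7, 242.4]
stand 0.75 [329.4, 169.5, 391.9, 235.2]
stand 0.65 [415.0, 206.1, 461.8, 246.3]
```

View pics/w0b.png

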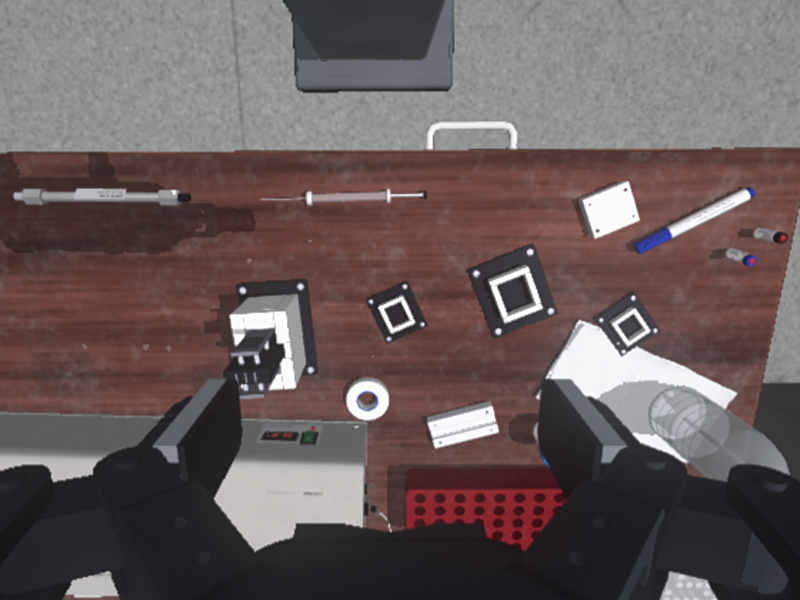

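The wrist view at 800 px scale shows the dock with its long side vertical and base edge running (301,286) to (311,371). The big stand has screws at (481,275), (531,252), (549,311) and (498,331). I'll get coarse poses from these, then take a closer look at the dock.

Run:
```python
from h import *
T=np.load('T0.npy')
s=ray('wrist',np.array([[481,275],[531,252],[549,311],[498,331]])*.7,4,T)[:,:2]; print('stand',s.round(1),s.mean(0).round(1))
v=(s[2]-s[1]+s[3]-s[0]);u=(s[1]-s[0]+s[2]-s[3]);print(np.linalg.norm(v)/2,np.linalg.norm(u)/2,np.degrees(np.arctan2(v[1],v[0])),np.degrees(np.arctan2(u[1],u[0])))
d=ray('wrist',np.array([[242,290],[301,286],[311,371]])*.7,6,T)[:,:2]; print('dock scr',d.round(1)); v=d[2]-d[1]; u=d[1]-d[0]; print(np.linalg.norm(v),np.linalg.norm(u),np.degrees(np.arctan2(v[1],v[0])),np.degrees(np.arctan2(u[1],u[0])), (d[0]+d[2])/2)
# instrument front edge
print(ray('wrist',np.array([[366,420],[100,415]])*.7,60,T).round(), ray('wrist',np.array([[366,420]])*.7,100,T).round())
print('joints',status.state()['joint_pos'].round(1))
for yaw in (96,-84):
  for p in ([505,-140,300],[505,-60,300]):
    T[:3,:3]=R.from_euler('xyz',[180,0,yaw],degrees=True).as_matrix();T[:3,3]=p
    print(yaw,p,proj('wrist',[[505,-88,6],[505,-88,130]],T).round())
    move(p,yaw)
```

```text
stand [[447.6 133.3]
 [423.1 184.7]
 [487.9 208.9]
 [510.6 154.7]] [467.3 170.4]
67.8793344572966 57.837720314901574 19.60672000317153 114.08297021641847
dock scr [[ 462.4 -122.2]
 [ 458.3  -58.8]
 [ 556.3  -52.7]]
98.26245468855421 63.57894355730396 3.550508237895295 93.71927783467177 [509.36941579 -87.45505298]
[[ 588.   11.   60.]
 [ 581. -263.   60.]] [[566.  13. 100.]]
joints [ -0.4 -14.7 109.7   0.   85.  -90.5]
96 [505, -140, 300] [[277. 128.]
 [279. 134.]]
w [ 2.000e-02 -4.000e-02  8.407e+01] d [-10.54 -18.09   8.11] rows>= 9.8
96 [505, -60, 300] [[270. 192.]
 [270. 221.]]
w [ 2.000e-02 -4.000e-02  8.407e+01] d [-10.55 -10.09   8.11] rows>= 9.8
-84 [505, -140, 300] [[268. 210.]
 [267. 245.]]
w [ 4.000e-02  2.000e-02 -9.593e+01] d [-10.54 -18.09   8.11] rows>= 11.2
-84 [505, -60, 300] [[275. 148.]
 [276. 161.]]
w [ 4.000e-02  2.000e-02 -9.593e+01] d [-10.55 -10.09   8.11] rows>= 11.2
```

```bash
python3 -c "
from h import *
move([509,-75,290],93.6)"
```

```text
w [ 2.000e-02 -4.000e-02  8.647e+01] d [-10.95 -11.59   9.11] rows>= 10.1
```

Emit:
{"method": "apply_moves", "body": {"steps": "0 0 8.5 -1 -1 1 0.8; 0 0 17 -2 -2 2 0.8; 0 0 25.5 -3 -3 3 0.8; 0 0 34 -4 -4 4 0.8; 0 0 42.5 -5 -5 5 0.8; 0 0 51 -6 -6 6 0.8; 0 0 59.5 -7 -7 7 0.8; 0 0 68 -8 -8 8 0.8; 0 0 76.5 -9.5 -9.5 8.5 0.8; 0 0 85 -11 -11.6 9.1 0.8; 0 0 86.5 -11 -11.6 9.1 0.8; 0 0 86.5 -11 -11.6 9.1 0.8; 0 0 86.5 -11 -11.6 9.1 0.8"}}

```text
time: 3.15
tool_pos: [509.5, -74.5, 290.4]
tool_rot: [-180.0, -0.0, 93.7]
contact_force: [0.1, 0.3, -0.9]
finger_gap: 0.798
gripper_force: 0.0
```

Run:
```python
from h import *
T=tool(); im=save('wrist','w1'); print(status.state()['time'],T.round(3).tolist()); np.save('T1.npy',T)
for n in ['battery','dock','stand','pack_grip','dock_lips']:
    for r in finder.masks_of('wrist',n)[:2]: print(n,r['p'],r['bbox'])
cv2.imwrite('pics/w1b.png',cv2.resize(im[:,:,::-1],(800,600),interpolation=cv2.INTER_CUBIC))
```

```text
3.2 [[-0.065, 0.998, -0.0, 509.453], [0.998, 0.065, 0.001, -74.533], [0.001, -0.0, -1.0, 290.387], [0.0, 0.0, 0.0, 1.0]]
battery 0.67 [249.0, 174.7, 298.9, 228.2]
dock 0.82 [227.8, 148.2, 323.8, 219.3]
dock 0.44 [323.8, 78.9, 371.3, 127.5]
stand 0.97 [234.7, 37.0, 293.6, 98.9]
pack_grip 0.79 [246.2, 171.4, 299.1, 226.6]
dock_lips 0.95 [233.6, 177.4, 308.8, 209.0]
```

View pics/w1b.png

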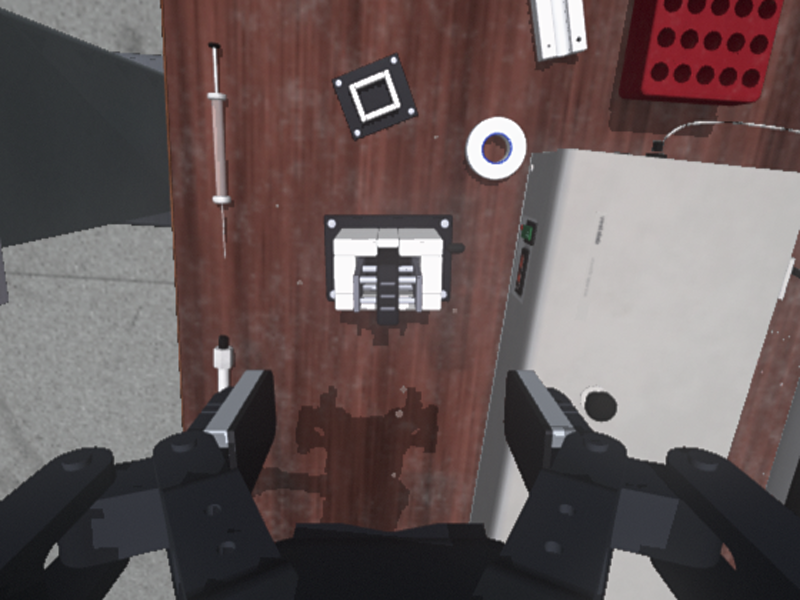

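The dock is square in the picture. Its screws are at (333,222) and (445,222), and the housing's far top corners at (334,310) and (443,310). The pack tabs are centred at column 389. The instrument on the right is well clear of the fingers.

Run:
```python
from h import *
T=np.load('T1.npy')
a=ray('wrist',np.array([[333,222],[445,222],[445,295],[332,295]])*.7,6,T)[:,:2]; print('screws',a.round(1),a.mean(0))
b=ray('wrist',np.array([[334,310],[443,310]])*.7,71,T)[:,:2]; print('top far',b.round(1))
for yaw in (3.0,3.7):
  for c in ((509.4,-87.5),(a.mean(0))):
    X=np.array([np.cos(np.radians(yaw)),np.sin(np.radians(yaw))]);Y=np.array([-X[1],X[0]])
    P=[list(c+sx*40*X+sy*27*Y)+[71] for sx in(-1,1) for sy in (-1,1)]+[list(c+sx*22*X+sy*12*Y)+[126] for sx in(-1,1) for sy in (-1,1)]+[list(c+sx*55*X+sy*38*Y)+[6] for sx in(-1,1) for sy in (-1,1)]
    q=proj('wrist',P,T); print(yaw,c,(q/.7).round().tolist())
im=cv2.imread('pics/w1.png'); [cv2.circle(im,tuple(map(int,(p*1).round())),1,c,-1) for p,c in zip(q,[(0,0,255)]*4+[(0,255,0)]*4+[(255,0,255)]*4)]
cv2.imwrite('pics/w1c.png',cv2.resize(im[130:250,200:340],(700,600),interpolation=cv2.INTER_NEAREST))
```

```text
screws [[ 459.4  -59. ]
 [ 554.4  -52.8]
 [ 560.5 -116.7]
 [ 460.7 -123.2]] [508.76496128 -87.92605139]
top far [[ 469.2 -117.3]
 [ 551.5 -111.9]]
3.0 (509.4, -87.5) [[336.0, 309.0], [335.0, 238.0], [442.0, 311.0], [445.0, 239.0], [355.0, 311.0], [355.0, 275.0], [424.0, 312.0], [425.0, 276.0], [327.0, 300.0], [325.0, 214.0], [451.0, 302.0], [455.0, 215.0]]
3.0 [508.76496128 -87.92605139] [[335.0, 310.0], [334.0, 239.0], [441.0, 311.0], [444.0, 240.0], [354.0, 312.0], [354.0, 276.0], [423.0, 313.0], [424.0, 276.0], [326.0, 301.0], [324.0, 214.0], [450.0, 302.0], [454.0, 216.0]]
3.7 (509.4, -87.5) [[337.0, 310.0], [335.0, 239.0], [442.0, 310.0], [445.0, 239.0], [355.0, 312.0], [355.0, 275.0], [424.0, 312.0], [425.0, 275.0], [328.0, 301.0], [325.0, 215.0], [451.0, 301.0], [454.0, 215.0]]
3.7 [508.76496128 -87.92605139] [[336.0, 310.0], [334.0, 239.0], [441.0, 310.0], [444.0, 239.0], [354.0, 312.0], [354.0, 276.0], [423.0, 312.0], [423.0, 276.0], [327.0, 301.0], [324.0, 215.0], [451.0, 301.0], [454.0, 215.0]]
```

View pics/w1c.png

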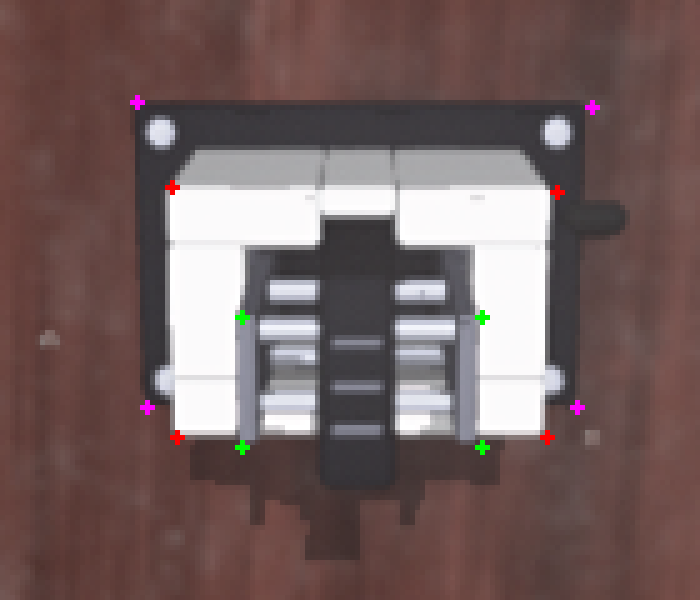

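The projected model matches the dock to about 1 mm: dock at (508.3, -88), yaw 3.7°. Next I descend around the pack.

Emit:
{"method": "apply_moves", "body": {"steps": "0 0 0 -0.7 -0.1 4 0.8; 0 0 0 -1.3 -0.2 8 0.8; 0 0 0 -1.3 -0.2 11 0.8; 0 0 0 -1.3 -0.2 13 0.8; 0 0 0 -1.3 -0.2 14.5 0.8; 0 0 0 -1.3 -0.2 16 0.8; 0 0 0 -1.3 -0.2 17.5 0.8; 0 0 0 -1.3 -0.2 19 0.8; 0 0 0 -1.3 -0.2 20 0.8; 0 0 0 -1.3 -0.2 20.4 0.8; 0 0 0 -1.3 -0.2 20.4 0.8; 0 0 0 -1.3 -0.2 20.4 0.8"}}

```text
time: 4.65
tool_pos: [509.1, -89.2, 86.9]
tool_rot: [179.9, 0.0, 93.5]
contact_force: [0.0, 0.3, 0.0]
finger_gap: 0.796
gripper_force: 0.0
```

Emit:
{"method": "apply_moves", "body": {"steps": "0 0 0 0 0 0 0.6; 0 0 0 0 0 0 0.55; 0 0 0 0 0 0 0.52; 0 0 0 0 0 0 0.5; 0 0 0 0 0 0 0.5; 0 0 0 0 0 0 0.5; 0 0 0 0 0 0 0.5"}}

```text
time: 5.35
tool_pos: [508.9, -89.2, 86.6]
tool_rot: [180.0, 0.0, 93.5]
contact_force: [-0.1, -0.5, 3.1]
finger_gap: 0.501
gripper_force: 7.1
```

Emit:
{"method": "apply_moves", "body": {"steps": "0 0 0 0 0 0 0.48; 0 0 0 0 0 0 0.47; 0 0 0 0 0 0 0.46; 0 0 0 0 0 0 0.45; 0 0 0 0 0 0 0.45; 0 0 0 0 0 0 0.45; 0 0 0 0 0 0 0.45"}}

```text
time: 6.05
tool_pos: [508.9, -89.2, 86.6]
tool_rot: [180.0, 0.0, 93.5]
contact_force: [0.7, -0.6, 5.3]
finger_gap: 0.455
gripper_force: 31.3
```

Emit:
{"method": "apply_moves", "body": {"steps": "0 0 0 0 0 0.05 0.45; 0 0 0 0 0 0.1 0.45; 0 0 0 0 0 0.15 0.45; 0 0 0 0 0 0.2 0.45; 0 0 0 0 0 0.2 0.45; 0 0 0 0 0 0.2 0.45"}}

```text
time: 6.65
tool_pos: [509.0, -89.3, 85.3]
tool_rot: [180.0, 0.0, 93.5]
contact_force: [-1.6, 0.1, 9.0]
finger_gap: 0.457
gripper_force: 30.9
```

Emit:
{"method": "apply_moves", "body": {"steps": "0 0 0 0 0 0.05 0.45; 0 0 0 0 0 0.1 0.45; 0 0 0 0 0 0.15 0.45; 0 0 0 0 0 0.15 0.45; 0 0 0 0 0 0.15 0.45"}}

```text
time: 7.15
tool_pos: [509.0, -89.3, 83.8]
tool_rot: [180.0, 0.0, 93.5]
contact_force: [-0.9, -0.1, 9.8]
finger_gap: 0.457
gripper_force: 30.0
```

Emit:
{"method": "apply_moves", "body": {"steps": "0 0 0 0 0 0.05 0.45; 0 0 0 0 0 0.1 0.45; 0 0 0 0 0 0.15 0.45; 0 0 0 0 0 0.15 0.45; 0 0 0 0 0 0.15 0.45"}}

```text
time: 7.65
tool_pos: [509.0, -89.3, 82.1]
tool_rot: [180.0, 0.0, 93.5]
contact_force: [-0.0, 0.9, 8.1]
finger_gap: 0.456
gripper_force: 27.5
```

Emit:
{"method": "apply_moves", "body": {"steps": "0 0 0 0 0 0.05 0.45; 0 0 0 0 0 0.1 0.45; 0 0 0 0 0 0.1 0.45; 0 0 0 0 0 0.1 0.45"}}

```text
time: 8.05
tool_pos: [509.0, -89.2, 81.0]
tool_rot: [180.0, 0.0, 93.5]
contact_force: [-0.3, 0.4, 7.3]
finger_gap: 0.458
gripper_force: 21.8
```

Emit:
{"method": "apply_moves", "body": {"steps": "0 0 0 0 0 0.05 0.44; 0 0 0 0 0 0.1 0.44; 0 0 0 0 0 0.1 0.44; 0 0 0 0 0 0.1 0.44"}}

```text
time: 8.45
tool_pos: [508.5, -89.2, 79.1]
tool_rot: [-180.0, 0.0, 93.5]
contact_force: [0.0, -0.0, 4.1]
finger_gap: 0.437
gripper_force: 7.9
```

Emit:
{"method": "apply_moves", "body": {"steps": "0 0 0 0 0 0 0.4; 0 0 0 0 0 0 0.37; 0 0 0 0 0 0 0.34; 0 0 0 0 0 0 0.32; 0 0 0 0 0 0 0.32; 0 0 0 0 0 0 0.32"}}

```text
time: 9.05
tool_pos: [508.6, -89.1, 79.3]
tool_rot: [180.0, 0.0, 93.5]
contact_force: [0.8, 0.0, 3.3]
finger_gap: 0.326
gripper_force: 9.7
```

Emit:
{"method": "apply_moves", "body": {"steps": "0 0 0 0 0 0 0.3; 0 0 0 0 0 0 0.28; 0 0 0 0 0 0 0.27; 0 0 0 0 0 0 0.26; 0 0 0 0 0 0 0.26; 0 0 0 0 0 0 0.26"}}

```text
time: 9.65
tool_pos: [509.0, -89.1, 79.4]
tool_rot: [180.0, 0.0, 93.5]
contact_force: [1.3, -1.5, 3.3]
finger_gap: 0.259
gripper_force: 12.3
```

Emit:
{"method": "apply_moves", "body": {"steps": "0 0 0 0 0 0 0.25; 0 0 0 0 0 0 0.24; 0 0 0 0 0 0 0.24; 0 0 0 0 0 0 0.24; 0 0 0 0 0 0 0.24"}}

```text
time: 10.15
tool_pos: [508.9, -89.2, 79.4]
tool_rot: [180.0, 0.0, 93.5]
contact_force: [2.3, 0.2, 3.6]
finger_gap: 0.248
gripper_force: 23.2
```

Emit:
{"method": "apply_moves", "body": {"steps": "0 0 0 0 0 -0.1 0.23; 0 0 0 0 0 -0.2 0.23; 0 0 0 0 0 -0.3 0.23; 0 0 0 0 0 -0.4 0.23; 0 0 0 0 0 -0.4 0.23"}}

```text
time: 10.65
tool_pos: [508.7, -89.1, 83.5]
tool_rot: [180.0, 0.0, 93.5]
contact_force: [3.4, -0.4, 3.2]
finger_gap: 0.242
gripper_force: 28.6
```

Emit:
{"method": "apply_moves", "body": {"steps": "0 0 0 0 0 -0.1 0.23; 0 0 0 0 0 -0.2 0.23; 0 0 0 0 0 -0.3 0.23; 0 0 0 0 0 -0.4 0.23; 0 0 0 0 0 -0.4 0.23"}}

```text
time: 11.15
tool_pos: [508.5, -89.1, 87.4]
tool_rot: [-180.0, -0.0, 93.5]
contact_force: [3.1, -0.4, 3.8]
finger_gap: 0.235
gripper_force: 28.6
```

Emit:
{"method": "apply_moves", "body": {"steps": "0 0 0 0 0 -0.15 0.23; 0 0 0 0 0 -0.3 0.23; 0 0 0 0 0 -0.45 0.23; 0 0 0 0 0 -0.6 0.23; 0 0 0 0 0 -0.6 0.23"}}

```text
time: 11.65
tool_pos: [507.8, -88.8, 92.6]
tool_rot: [-179.9, -0.0, 93.5]
contact_force: [2.1, 0.5, -1.9]
finger_gap: 0.236
gripper_force: 28.1
```

Run:
```python
from h import *
T=tool(); im=save('wrist','w2'); np.save('T2.npy',T)
cv2.imwrite('pics/w2b.png',cv2.resize(im[:,:,::-1],(800,600),interpolation=cv2.INTER_CUBIC))
```

```text
(no output)
```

View pics/w2b.png

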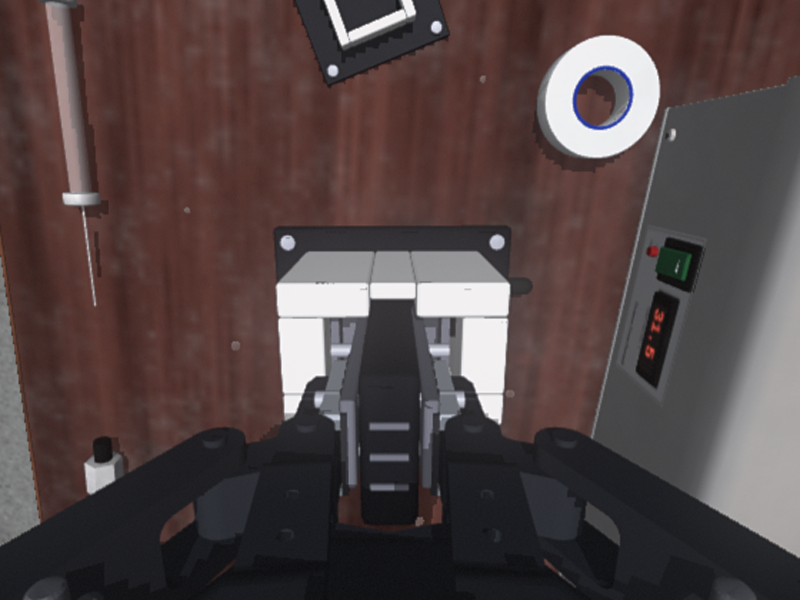

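The pack is held between the pads, upright, and has come up with them. The force of about -1.9 N is its own weight. I'll keep lifting slowly past the lips.

Emit:
{"method": "apply_moves", "body": {"steps": "0 0 0 0 0 -0.15 0.23; 0 0 0 0 0 -0.3 0.23; 0 0 0 0 0 -0.45 0.23; 0 0 0 0 0 -0.6 0.23; 0 0 0 0 0 -0.6 0.23"}}

```text
time: 12.2
tool_pos: [507.9, -89.0, 99.4]
tool_rot: [-179.9, -0.0, 93.5]
contact_force: [0.4, 0.2, -0.9]
finger_gap: 0.238
gripper_force: 28.1
```

Emit:
{"method": "apply_moves", "body": {"steps": "0 0 0 0 0 -0.2 0.23; 0 0 0 0 0 -0.4 0.23; 0 0 0 0 0 -0.6 0.23; 0 0 0 0 0 -0.8 0.23; 0 0 0 0 0 -1.0 0.23; 0 0 0 0 0 -1.0 0.23"}}

```text
time: 12.8
tool_pos: [508.6, -89.1, 109.6]
tool_rot: [180.0, 0.0, 93.5]
contact_force: [0.1, -0.6, -0.8]
finger_gap: 0.235
gripper_force: 28.1
```

Emit:
{"method": "apply_moves", "body": {"steps": "0 0 0 0 0 -0.3 0.23; 0 0 0 0 0 -0.7 0.23; 0 0 0 0 0 -1.1 0.23; 0 0 0 0 0 -1.6 0.23; 0 0 0 0 0 -2.2 0.23; 0 0 0 0 0 -2.8 0.23; 0 0 0 0 0 -3.4 0.23; 0 0 0 0 0 -4.0 0.23; 0 0 0 0 0 -5 0.23; 0 0 0 0 0 -6 0.23; 0 0 0 0 0 -7.5 0.23; 0 0 0 0 0 -9 0.23; 0 0 0 0 0 -10.5 0.23; 0 0 0 0 0 -12 0.23; 0 0 0 0 0 -12 0.23; 0 0 0 0 0 -12 0.23"}}

```text
time: 14.4
tool_pos: [508.7, -89.1, 229.7]
tool_rot: [179.9, 0.0, 93.5]
contact_force: [-0.3, 0.4, -2.2]
finger_gap: 0.237
gripper_force: 28.1
```

Run:
```python
from h import *
move([420,150,230],110)
T=np.eye(4)
for yaw in (109.6,-70.4):
  for p in ([467,170,230],[440,100,230],[490,80,230]):
    T[:3,:3]=R.from_euler('xyz',[180,0,yaw],degrees=True).as_matrix();T[:3,3]=p
    print(yaw,p,proj('wrist',[[467,170,10]],T).round())
```

```text
w [  0.05   0.03 -16.47] d [24.41 -7.38 -0.04] rows>= 5.1
109.6 [467, 170, 230] [[273. 180.]]
109.6 [440, 100, 230] [[322. 125.]]
109.6 [490, 80, 230] [[282.  87.]]
-70.4 [467, 170, 230] [[273. 180.]]
-70.4 [440, 100, 230] [[229. 231.]]
-70.4 [490, 80, 230] [[266. 262.]]
```

```bash
python3 -c "
from h import *
move([492,105,230],111)"
```

```text
w [  0.05   0.03 -17.47] d [19.48 -0.47 -0.03] rows>= 3.9
```

Emit:
{"method": "apply_moves", "body": {"steps": "0 0 -1 1 0 0 0.23; 0 0 -3 3 0 0 0.23; 0 0 -5 6 0 0 0.23; 0 0 -8 9 -0.2 0 0.23; 0 0 -11 12 -0.3 0 0.23; 0 0 -14 15 -0.4 0 0.23; 0 0 -16 17.5 -0.5 0 0.23; 0 0 -17.5 19 -0.5 0 0.23; 0 0 -17.5 19.5 -0.5 0 0.23; 0 0 -17.5 19.5 -0.5 0 0.23; 0 0 -17.5 19.5 -0.5 0 0.23"}}

```text
time: 15.5
tool_pos: [491.3, 104.8, 228.8]
tool_rot: [-179.9, 0.0, 111.0]
contact_force: [0.4, -0.5, -1.6]
finger_gap: 0.236
gripper_force: 28.1
```

Run:
```python
from h import *
T=tool(); im=save('wrist','w3'); print(T.round(3).tolist()); np.save('T3.npy',T)
for r in finder.masks_of('wrist','stand')[:3]:
    print(r['p'],r['bbox'],cv2.minAreaRect(np.argwhere(r['pixels'])[:,::-1].astype(np.float32)))
cv2.imwrite('pics/w3b.png',cv2.resize(im[:,:,::-1],(800,600),interpolation=cv2.INTER_CUBIC))
```

```text
[[-0.359, 0.933, -0.001, 491.251], [0.933, 0.359, -0.001, 104.83], [-0.0, -0.001, -1.0, 228.795], [0.0, 0.0, 0.0, 1.0]]
0.8 [233.6, 71.4, 318.7, 150.3] ((272.85406494140625, 111.64140319824219), (76.36569213867188, 83.83209228515625), 88.78113555908203)
0.8 [330.4, 0.0, 394.5, 30.0] ((360.5, 16.5), (33.0, 65.0), 90.0)
0.5 [227.8, 208.1, 244.8, 254.2] ((234.5, 230.0), (42.0, 19.0), 90.0)
```

View pics/w3b.png

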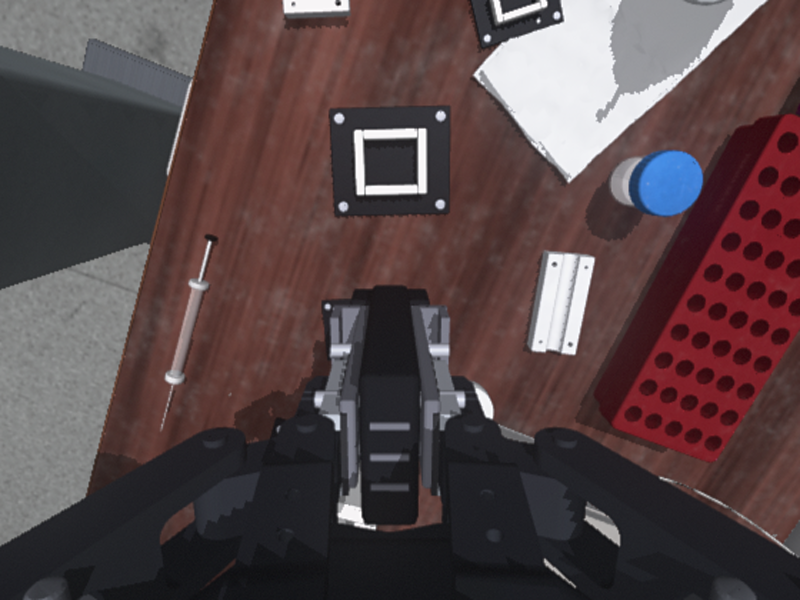

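The big stand's screws are at (339,118), (440,116), (440,204) and (343,206). Its rim corners are at (356,130), (427,128), (427,194) and (355,196). I'll fit its pose from these.

Run:
```python
from h import *
from scipy.optimize import least_squares
T=np.load('T3.npy')
px=np.array([[339,118],[440,116],[440,204],[343,206],[356,130],[427,128],[427,194],[355,196]])*.7
sg=np.array([[-1,1],[1,1],[1,-1],[-1,-1]])
def pts(q):
    c,s=np.cos(q[2]),np.sin(q[2]); M=np.array([[c,-s],[s,c]])
    a=np.vstack([sg*[q[3]/2,q[4]/2],sg*[24.5,21.5]])@M.T+q[:2]
    return np.c_[a,[4]*4+[17]*4]
f=least_squares(lambda q:(proj('wrist',pts(q),T)-px).ravel(),[467,170,np.radians(21),70,60])
q=f.x; print(q[:2].round(1),np.degrees(q[2]).round(2),q[3:].round(1),f.fun.reshape(-1,2).round(1).tolist())
# where does the held pack appear: top slab centre / foot vs TCP: pack frame in tool
G=np.array([[0,0]])
for zo in (66,): 
  B=T@np.array([[1,0,0,0],[0,1,0,0],[0,0,1,0],[0,0,0,1.]])
  P=[]
  for x,y,z in [(-20,7,110-zo),(-20,-7,110-zo),(20,7,110-zo),(20,-7,110-zo),(20,-7,20-zo),(20,7,20-zo),(13,-16,20-zo),(13,16,20-zo)]:
    P.append((T@np.array([x,y,-z,1]))[:3])
  print((proj('wrist',P,T)/.7).round().tolist())
move([q[0],q[1],228.8],90+np.degrees(q[2]))
```

```text
[466.7 168.1] 22.1 [70.2 60.2] [[0.4, 0.2], [0.5, 0.2], [-0.0, 0.3], [0.2, 0.1], [-1.4, -0.1], [-0.2, 0.3], [-0.2, -0.2], [0.9, -0.7]]
[[423.0, 546.0], [364.0, 546.0], [427.0, 392.0], [362.0, 392.0], [374.0, 290.0], [410.0, 290.0], [351.0, 307.0], [433.0, 307.0]]
w [-0.03  0.01 -1.14] d [ 6.83 -0.04  0.02] rows>= 1.4
```

Emit:
{"method": "apply_moves", "body": {"steps": "0 0 -0.5 1.5 0 0 0.23; 0 0 -1.1 4 0 0 0.23; 0 0 -1.1 6 0 0 0.23; 0 0 -1.1 6.7 0 0 0.23; 0 0 -1.1 6.7 0 2 0.23; 0 0 -1.1 6.7 0 4.5 0.23; 0 0 -1.1 6.7 0 7 0.23; 0 0 -1.1 6.7 0 9 0.23; 0 0 -1.1 6.7 0 10.5 0.23; 0 0 -1.1 6.7 0 11.5 0.23; 0 0 -1.1 6.7 0 12 0.23; 0 0 -1.1 6.7 0 12 0.23; 0 0 -1.1 6.7 0 12 0.23; 0 0 -1.1 6.7 0 12 0.23"}}

```text
time: 17.0
tool_pos: [468.4, 168.0, 110.2]
tool_rot: [179.9, 0.0, 112.1]
contact_force: [-0.7, 0.2, -1.7]
finger_gap: 0.237
gripper_force: 28.1
```

Run:
```python
from h import *
T=tool(); im=save('wrist','w4'); print(T.round(3).tolist()); np.save('T4.npy',T)
move([466.7,168.1,T[2,3]],112.1)
c,s=np.cos(np.radians(22.1)),np.sin(np.radians(22.1)); M=np.array([[c,-s],[s,c]])
sg=np.array([[-1,1],[1,1],[1,-1],[-1,-1]])
P=np.c_[np.vstack([sg*[35.1,30.1],sg*[24.5,21.5],sg*[18.5,15.5]])@M.T+[466.7,168.1],[4]*4+[17]*8]
q=proj('wrist',P,T)*800/560
b=cv2.resize(im[:,:,::-1],(800,600),interpolation=cv2.INTER_CUBIC)
for p,k in zip(q,[(0,0,255)]*4+[(0,255,0)]*4+[(255,0,255)]*4): cv2.circle(b,tuple(map(int,p)),2,k,-1)
# pack foot, tool coords: x+1.3, origin at TCP+70 
F=[(T@np.array([x+1.3,y,70-z,1]))[:3] for z in (0,20) for x,y in ((13,-16),(13,16))]
for p in proj('wrist',F,T)*800/560: cv2.circle(b,tuple(map(int,p)),2,(0,255,255),-1)
cv2.imwrite('pics/w4b.png',cv2.resize(b[100:500,150:650],(750,600)))
```

```text
[[-0.377, 0.926, 0.002, 468.385], [0.926, 0.377, 0.0, 167.986], [-0.0, 0.002, -1.0, 110.207], [0.0, 0.0, 0.0, 1.0]]
w [0.11 0.01 0.02] d [ 0.07 -0.15 -0.  ] rows>= 0.0
```

View pics/w4b.png

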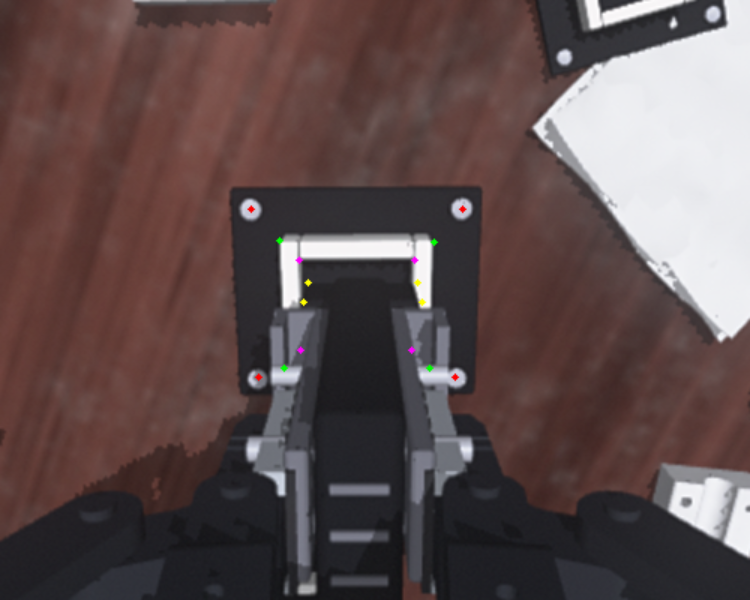

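The stand fit holds, with the overlay right on the screws and rim. The pack needs about -0.8 mm in tool y. I'll descend slowly with force checks.

Emit:
{"method": "apply_moves", "body": {"steps": "0 0 0 -0.03 -0.08 0.4 0.23; 0 0 0 -0.03 -0.08 0.8 0.23; 0 0 0 -0.03 -0.08 1.2 0.23; 0 0 0 -0.03 -0.08 1.6 0.23; 0 0 0 -0.03 -0.08 1.8 0.23; 0 0 0 -0.03 -0.08 2.0 0.23; 0 0 0 -0.03 -0.08 2.0 0.23; 0 0 0 -0.03 -0.08 2.0 0.23"}}

```text
time: 17.85
tool_pos: [467.0, 167.2, 89.3]
tool_rot: [180.0, 0.0, 112.1]
contact_force: [0.0, -0.1, -1.8]
finger_gap: 0.236
gripper_force: 28.1
```

Emit:
{"method": "apply_moves", "body": {"steps": "0 0 0 0 0 0.1 0.23; 0 0 0 0 0 0.2 0.23; 0 0 0 0 0 0.3 0.23; 0 0 0 0 0 0.4 0.23; 0 0 0 0 0 0.4 0.23"}}

```text
time: 18.35
tool_pos: [466.7, 167.1, 85.1]
tool_rot: [-180.0, -0.0, 112.1]
contact_force: [-0.5, -0.1, -1.3]
finger_gap: 0.237
gripper_force: 28.1
```

Emit:
{"method": "apply_moves", "body": {"steps": "0 0 0 0 0 0.1 0.23; 0 0 0 0 0 0.2 0.23; 0 0 0 0 0 0.3 0.23; 0 0 0 0 0 0.4 0.23; 0 0 0 0 0 0.4 0.23"}}

```text
time: 18.85
tool_pos: [466.7, 167.2, 81.1]
tool_rot: [-180.0, -0.0, 112.1]
contact_force: [-0.4, 0.6, -1.7]
finger_gap: 0.237
gripper_force: 28.1
```

Emit:
{"method": "apply_moves", "body": {"steps": "0 0 0 0 0 0.1 0.23; 0 0 0 0 0 0.2 0.23; 0 0 0 0 0 0.3 0.23; 0 0 0 0 0 0.4 0.23; 0 0 0 0 0 0.4 0.23"}}

```text
time: 19.35
tool_pos: [466.8, 167.2, 77.1]
tool_rot: [-180.0, -0.0, 112.1]
contact_force: [0.3, -0.4, -0.9]
finger_gap: 0.239
gripper_force: 28.1
```

Emit:
{"method": "apply_moves", "body": {"steps": "0 0 0 0 0 0.05 0.23; 0 0 0 0 0 0.1 0.23; 0 0 0 0 0 0.15 0.23; 0 0 0 0 0 0.15 0.23"}}

```text
time: 19.75
tool_pos: [466.8, 167.2, 75.7]
tool_rot: [-180.0, 0.0, 112.1]
contact_force: [-0.5, 0.1, -1.9]
finger_gap: 0.237
gripper_force: 28.1
```

Emit:
{"method": "apply_moves", "body": {"steps": "0 0 0 0 0 0.05 0.23; 0 0 0 0 0 0.1 0.23; 0 0 0 0 0 0.15 0.23; 0 0 0 0 0 0.15 0.23"}}

```text
time: 20.15
tool_pos: [466.8, 167.2, 74.2]
tool_rot: [-180.0, 0.0, 112.1]
contact_force: [0.5, 0.0, -1.1]
finger_gap: 0.233
gripper_force: 28.1
```

Emit:
{"method": "apply_moves", "body": {"steps": "0 0 0 0 0 0.05 0.23; 0 0 0 0 0 0.1 0.23; 0 0 0 0 0 0.1 0.23; 0 0 0 0 0 0.1 0.23"}}

```text
time: 20.55
tool_pos: [467.0, 167.2, 73.5]
tool_rot: [180.0, 0.0, 112.1]
contact_force: [-0.8, 0.1, 0.5]
finger_gap: 0.239
gripper_force: 28.4
```

Emit:
{"method": "apply_moves", "body": {"steps": "0 0 0 0 0 0.05 0.23; 0 0 0 0 0 0.1 0.23; 0 0 0 0 0 0.1 0.23; 0 0 0 0 0 0.1 0.23"}}

```text
time: 20.95
tool_pos: [467.2, 167.3, 73.4]
tool_rot: [180.0, 0.0, 112.1]
contact_force: [-2.9, -0.5, 8.3]
finger_gap: 0.235
gripper_force: 29.3
```

Emit:
{"method": "apply_moves", "body": {"steps": "0 0 0 0 0 0 0.26; 0 0 0 0 0 0.05 0.3; 0 0 0 0 0 0.1 0.34; 0 0 0 0 0 0.15 0.38; 0 0 0 0 0 0.2 0.42; 0 0 0 0 0 0.25 0.46; 0 0 0 0 0 0.3 0.5; 0 0 0 0 0 0.3 0.5; 0 0 0 0 0 0.3 0.5"}}

```text
time: 21.85
tool_pos: [468.5, 167.7, 70.9]
tool_rot: [179.8, 0.0, 112.1]
contact_force: [-2.0, -0.5, 10.2]
finger_gap: 0.5
gripper_force: 6.5
```

Emit:
{"method": "apply_moves", "body": {"steps": "0 0 0 0 0 0 0.52; 0 0 0 0 0 0 0.56; 0 0 0 0 0 0 0.62; 0 0 0 0 0 0 0.7; 0 0 0 0 0 0 0.8; 0 0 0 0 0 0 0.8; 0 0 0 0 0 0 0.8; 0 0 0 0 0 0 0.8"}}

```text
time: 22.65
tool_pos: [466.9, 167.2, 69.3]
tool_rot: [-180.0, -0.0, 112.1]
contact_force: [0.8, 0.7, -0.1]
finger_gap: 0.801
gripper_force: 0.0
```

Free. I'll rise straight up, back off along -tool x, and look.

Emit:
{"method": "apply_moves", "body": {"steps": "0 0 0 0 0 -0.5 0.8; 0 0 0 0 0 -1.5 0.8; 0 0 0 0 0 -3 0.8; 0 0 0 0 0 -5 0.8; 0 0 0 0 0 -8 0.8; 0 0 0 0 0 -11 0.8; 0 0 0 0 0 -15 0.8; 0 0 0 0 0 -19 0.8; 0 0 0 -2 0 -21 0.8; 0 0 0 -4 0 -22 0.8; 0 0 0 -6 0 -22 0.8; 0 0 0 -6 0 -22 0.8; 0 0 0 -6 0 -22 0.8; 0 0 0 -6 0 -22 0.8"}}

```text
time: 24.05
tool_pos: [488.9, 112.2, 289.2]
tool_rot: [-180.0, -0.0, 112.1]
contact_force: [-0.5, -0.1, 0.0]
finger_gap: 0.8
gripper_force: 0.0
```

Run:
```python
from h import *
T=tool(); im=save('wrist','w5'); print(status.state()['time'])
a=np.radians(22.1); M=np.array([[np.cos(a),-np.sin(a)],[np.sin(a),np.cos(a)]])
sg=np.array([[-1,1],[1,1],[1,-1],[-1,-1]])
P=np.c_[np.vstack([sg*[7,20],sg*[22,12],sg*[24.5,21.5]])@M.T+[466.7,168.1],[114]*4+[110]*4+[17]*4]
b=cv2.resize(im[:,:,::-1],(1120,840),interpolation=cv2.INTER_CUBIC)
q=proj('wrist',P,T)*2
for p,k in zip(q,[(0,0,255)]*4+[(0,255,0)]*4+[(255,0,255)]*4): cv2.circle(b,tuple(map(int,p)),2,k,-1)
c=q.mean(0).astype(int); y0=max(0,c[1]-200)
cv2.imwrite('pics/w5b.png',cv2.resize(b[y0:y0+400,c[0]-260:c[0]+260],(780,600)))
```

```text
24.1
```

View pics/w5b.png

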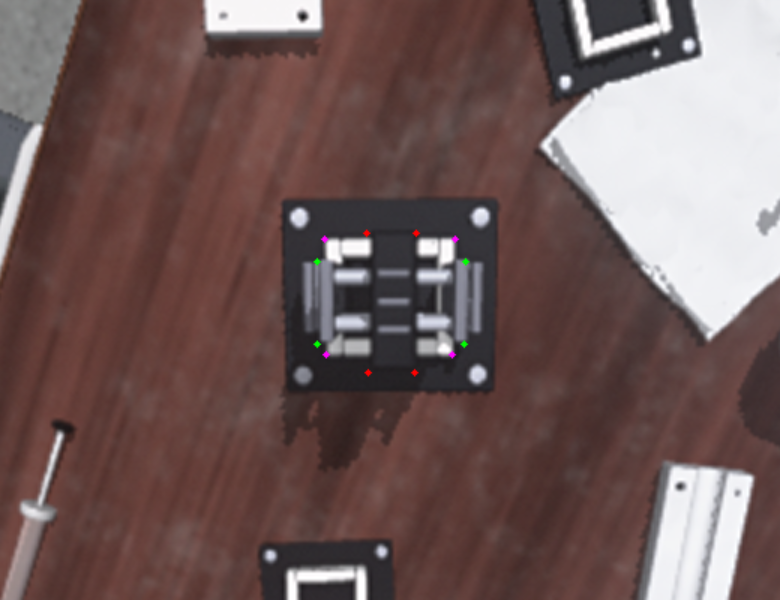

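The pack stands upright and centred in the socket, with its top edges matching the seated prediction. Nothing is touching it, so I'm handing in.

```bash
python3 -c "
from bench import hand_in
print(hand_in())"
```

```text
the job is handed in; nothing more can be done
None
```

I unlatched the battery pack, drew it up out of the dock, set it upright in the largest stand's socket, and let go; the job is handed in at about 24 s, and no verdict came back.

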